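Turn the carrier tree and hang a sample carrier on its free branch

TASK

Turn the carrier tree until its empty branch points out over the red pointer on the foot, then pick up the blue sample carrier and thread its eye onto that branch. Push it in along the branch until you feel it bear firmly on the rubber stop (about 12 N, never more than 18 N), and leave it hanging there at the stop with the branch still over the pointer. Push the tree gently, and do not tip the carrier over or disturb the other things on the bench.

Things in the scene. Friction and masses are not known exactly. Their poses are not given: they have to be found in the camera images.
- rack_foot: fixed round grey foot of the carrier tree, 156 mm across, 16 mm high; origin at the centre of its underside, on the tree's vertical turning axis; its -x axis runs along the red pointer, a flat bar 12 mm wide, 7 mm high, that sticks out of the foot to 134 mm from the axis, roughly towards the robot
- rotor: turning part of the tree: shaft, black hub (44 mm across, top 137 mm up), four level steel branches 90 degrees apart, 10 mm thick, axes 130 mm up. Origin on the turning axis at bench height; the empty branch runs along its -x. The others bear fixed carriers (grey, green, grey) 50 to 81 mm from the axis, 67 to 173 mm up. No end stop; 0.2 N m friction; stays where left; any start angle
- branch_root (a point): point on the axis of the empty branch, 45 mm from the turning axis. Near it sits a black rubber stop sleeve, 18 mm across, clamped so that its outer face lies anywhere from 45 to 85 mm from the turning axis (not measured: find it by feel); the face gives 1 mm for each 6 N, up to 8 mm. A held carrier gives too: expect 1 to 2 N more per mm pushed
- branch_tip (a point): outer end of the empty branch, on its axis, 126 mm from the turning axis, 130 mm above the bench; the last 8 mm taper from 10 to 4 mm thick
- pointer (a point): point on the red pointer, 126 mm from the turning axis, 7 mm above the bench; the tip of the empty branch must come to stand over it
- carrier: loose blue carrier, 0.1 to 0.2 kg, upright: block 28 x 40 x 44 mm (x, y, z) with white label, above it a metal plate 12 x 34 x 34 mm with a round through hole (the eye) along x, then a ribbed blue grip tab 12 x 26 mm from 78 to 106 mm up; same front and back. Origin at the centre of its underside, z up, x along the eye's axis (thin way of tab and plate)
- carrier_eye (a point): centre of the eye, 61 mm above the carrier's underside; hole 14 mm in diameter, 12 mm long; it slides over a 10 mm branch
- beaker: clear glass beaker, 74 mm wide, 95 mm high, standing at the left behind the carrier; origin at the centre of its underside; leave it alone
- tape: roll of brown tape lying flat near the front edge at the right, 76 mm across, 18 mm high; origin at the centre of its underside; leave it alone
- dropper_bottle: small white dropper bottle with red cap, 29 mm wide, 62 mm high, standing before the tree to the right; origin at the centre of its underside; leave it alone
There are look-alikes about, which are no part of the job. Of the things shaped like the carrier, the blue one is meant.

How it is judged:
On the way, in this order (a step that is already met when the one before it is completed fails the run):
1. the empty branch has been turned over the red pointer (tip within 25 mm of it, seen from above) while the carrier still stands on the bench (horizontal distance between branch_tip and pointer below 0.025 m and distance of carrier from where it was at the start of the episode below 0.03 m), for 0.2 s.
2. the carrier, its eye on the empty branch, is pressed along it against the stop with at least 6 N (x of carrier_eye in the frame of rotor between -0.093 and -0.035 m and y of carrier_eye in the frame of rotor between -0.006 and 0.006 m and z of carrier_eye in the frame of rotor between 0.124 and 0.136 m and contact force between carrier and stop_face above 6 N), for 0.15 s.
At the end, for the whole second after the job is handed in: the blue carrier hangs at rest by its eye on the empty branch, its plate within 7 mm of the rubber stop, upright within 0.3 rad, and the branch tip is still within 25 mm of the pointer point seen from above (horizontal distance between branch_tip and pointer below 0.025 m and horizontal distance between carrier_eye and stop_face below 0.017 m and x of carrier_eye in the frame of rotor between -0.096 and -0.035 m and y of carrier_eye in the frame of rotor between -0.006 and 0.006 m and z of carrier_eye in the frame of rotor between 0.123 and 0.134 m and angle between carrier's own z axis and vertical below 0.3 rad and linear speed of carrier below 0.02 m/s and angular speed of rotor below 0.05 rad/s); the robot touches nothing.
It fails at once if carrier and tree pressed together with more than 18 N (contact force between carrier and rotor above 18 N).
It fails at once if the robot pushes the tree with more than 25 N (contact force between any of the arm, the fingers and rotor above 25 N).
It fails at once if the carrier is tipped over (more than 0.7 rad) (angle between carrier's own z axis and vertical above 0.7 rad).
It fails at once if a bystander is moved by more than 30 mm (distance of any of beaker, dropper_bottle, tape from where it was at the start of the episode above 0.03 m).
It also fails if it takes over 67 s, if anything falls off the work surface, if the arm or the gripper's body presses on something with over 40 N, if the wrist force passes 120 N, or if a joint passes its speed limit or range.

ROBOT

A 6-joint arm with a two-finger parallel gripper is mounted at the origin on a cart in front of the work surface, level with it; the furniture and walls round the work are solid. World frame = base frame: x ahead of the robot, y to its left, z up, the work surface at z = 0. Lengths are in m, angles in rad, forces in N, time in s.
With the tool pointing down it reaches from about 0.3 to 0.85 m from the base axis. Payload 4.2 kg.
Tool frame: the origin (TCP) lies midway between the tips of the shut fingers; the grasp point (between the pads) lies 19 mm behind it; z points along the fingers, y is the line along which they close (so a half turn about z gives the same grasp; the last joint's range is limited). The gripper opens to 91 mm and grips with 3 to 60 N. Pads are 32 mm wide; open, the fingers measure 118 mm over their backs; the gripper's body (76 mm by 178 mm) begins 60 mm behind the grasp point.
Start: joints at [-1.166, 0.32, 1.565, -0, 1.257, -0.02], TCP at [0.237, -0.524, 0.214] pointing down, gripper open.
Joint ranges: [-3.11, 3.11], [-0.84, 2.01], [0.21, 2.61], [-1.34, 4.49], [0.05, 2.63], [-2.56, 2.56]. Speed limits (rad/s): [2.57, 2.57, 3.14, 3.14, 3.14, 3.14].

INTERFACE

Orientations are given as a unit quaternion [w, x, y, z].
In Python, from bench import env, imaging, finish_job gives the robot as it stands.
- The arm moves only by the shell command python3 -m jog 'ROWS' [FORCE]. ROWS is JSON, a list of rows, each a list of 5 numbers: the closure, from 0 (fully open) to 1 (shut), then the shift along the tool's x, y, z in mm, then the turn about the tool's z in degrees. In form: [[claw, x, y, z, turn], ...]. A call has 1 to 12 rows; each row shifts and turns the commanded pose from where the row before left it, along the tool's axes as they then stand; what a row does not reach is not made up. A row lasts 1/10 s, in which the tool goes at most 50 mm and 8.59 degrees, less where a joint would pass 70% of its speed; a pose out of reach is approached as far as the arm can. A call is refused whole if a number of a shift passes 50 or a number of a turn 8.59, either way. A call with a gripper value outside its range is refused whole. The fingers move at their own pace and stop on an object; FORCE is the grip in N (left out, the last holds). Time passes only in rows, so rows that do not move let the fingers close. It gives the time, the measured TCP pose, the force, the opening and the grip force at its end, in the units of the state.
- env.get_obs(): the state, without advancing time (a new reading comes with each control period).
- imaging.snapshot(name): name is "side" or "top"; returns the picture (420x560x3 uint8, red, green, blue); there is no depth.
- imaging.camera_model(name): a dict with "fx", "fy", "cx", "cy" (pixels), "dist_coeffs" ([k1, k2, p1, p2, k3] as OpenCV has them; the pictures are not rectified), "position" and "attitude" of the camera in the world. Camera axes: x right, y down, z forward; pixel columns grow to the right and rows downward; lengths in m; the calibration is good to about 2 mm. A picture is of the moment at which its call begins. camera_model takes no time and is no camera call.
- finish_job(): hands the job in; it is judged then, once.
The state is a dict: "clock": time; "qpos": joint angles; "joint_velocities": joint speeds; "joint_torque": joint torques, N m; "position": TCP position; "tcp_rot": TCP orientation; "force": force on the tool from outside, world axes, zero at the start; "torque": the same for the moment, N m; "finger_gap": finger opening in m; "grasp_force": force on a finger pad.
Only numpy, scipy, OpenCV 4.12 (cv2) and the standard library are available. Lean on these libraries where they do the work, as an engineer would, in place of code of your own. Each camera call takes 0.05 s, during which the arm holds its last target. There are 200 camera calls.

## Working session

There is one attempt and no reset: what is moved stays moved. The work goes in short steps, Python scripts to look and compute and a shell command to move; the robot and the scene stay as the last step left them, time stands still between calls to the robot, and variables do not carry over. Pictures are saved under pics/ and viewed, at most 10 in all, crops included, and the job is handed in when it is done.

```bash
ls; mkdir -p pics; python3 - <<'E'
from bench import env, imaging
import cv2
print(env.get_obs())
for n in("top","side"):
    im=imaging.snapshot(n); cv2.imwrite(f"pics/{n}0.png",im[:,:,::-1]); print(n,imaging.camera_model(n))
E
```

```text
pics
{'clock': 0.0, 'qpos': array([-1.16596664e+00,  3.20307005e-01,  1.56568246e+00,  4.96848501e-06,
        1.25741841e+00, -2.00217097e-02]), 'joint_velocities': array([ 0.00016797, -0.00132414, -0.00013753, -0.00125512,  0.00034586,
        0.00052636]), 'joint_torque': array([-2.47981377e-03, -4.12464809e+01, -2.31975585e+01,  7.25321355e-02,
        4.56847355e-02, -1.60244390e-04]), 'position': array([ 0.23679407, -0.52341221,  0.21311029]), 'tcp_rot': array([-8.91313072e-04,  9.77522136e-01,  2.10830854e-01, -1.71233202e-04]), 'force': array([ 0.46076475, -0.03465692, -0.13925563]), 'torque': array([ 0.0119723 ,  0.01257701, -0.03105167]), 'grasp_force': 0.0, 'finger_gap': 0.0912942960367218}
top {'fx': 382.6531837212239, 'fy': 382.6531837212239, 'cx': 280.0366220600578, 'cy': 208.63843348284942, 'dist_coeffs': array([-0.00347496,  0.        ,  0.        ,  0.        ,  0.        ]), 'position': array([0.3936197 , 0.0740074 , 1.37182924]), 'attitude': array([ 0.0316528 , -0.70350631,  0.70857482, -0.04470681])}
side {'fx': 546.8544227323218, 'fy': 546.8544227323218, 'cx': 281.0677960133138, 'cy': 211.22607798611165, 'dist_coeffs': array([-0.1304601,  0.       ,  0.       ,  0.       ,  0.       ]), 'position': array([0.02972811, 1.31150018, 0.77538391]), 'attitude': array([ 0.10409985, -0.14702457,  0.83559581, -0.51896689])}
```

View pics/top0.png

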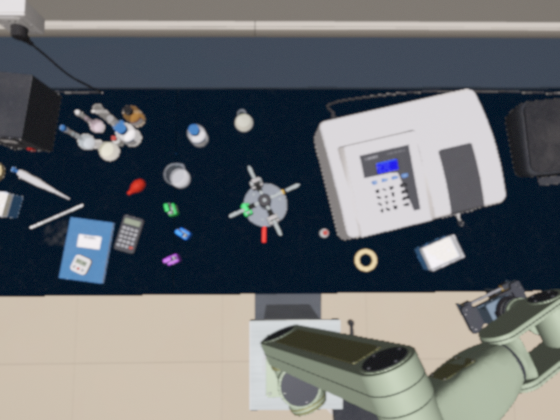

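View pics/side0.png

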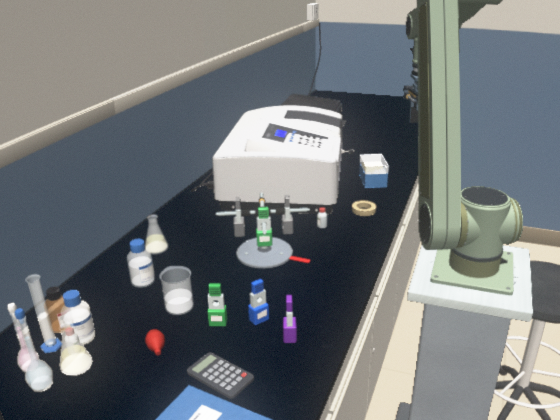

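Top view: the tree is at about (265,205) with its red pointer at (264,235). There are three loose carrier shapes: green (171,209), blue (182,233) and purple (171,259). In the side view they are at (217,305), (258,302) and (290,320). Blue is the one meant. I'll confirm it in an enlarged crop.

```bash
cat > h.py <<'E'
import numpy as np, cv2
from bench import env, imaging
from scipy.spatial.transform import Rotation as Rot
def R(q): return Rot.from_quat(np.r_[q[1:],q[0]]).as_matrix()
def ray(n,uv):
    c=imaging.camera_model(n); K=np.array([[c['fx'],0,c['cx']],[0,c['fy'],c['cy']],[0,0,1]])
    p=cv2.undistortPoints(np.array([[uv]],float),K,np.array(c['dist_coeffs']))[0,0]
    return np.array(c['position']), R(c['attitude'])@np.r_[p,1]
def onz(n,uv,z):
    o,d=ray(n,uv); return o+d*(z-o[2])/d[2]
def tri(a,b):
    o1,d1=ray('top',a);o2,d2=ray('side',b)
    t=np.linalg.lstsq(np.c_[d1,-d2],o2-o1,rcond=None)[0]
    p,q=o1+d1*t[0],o2+d2*t[1]; return (p+q)/2, np.linalg.norm(p-q)
def proj(n,P):
    c=imaging.camera_model(n); K=np.array([[c['fx'],0,c['cx']],[0,c['fy'],c['cy']],[0,0,1]])
    M=R(c['attitude']).T; return cv2.projectPoints(np.array([P],float),cv2.Rodrigues(M)[0],-M@c['position'],K,np.array(c['dist_coeffs']))[0][0,0]
E
python3 - <<'E'
import cv2,numpy as np
t=cv2.imread('pics/top0.png');s=cv2.imread('pics/side0.png')
a=cv2.resize(t[155:275,155:315],(800,600),interpolation=cv2.INTER_CUBIC);cv2.imwrite('pics/tc.png',a)
b=cv2.resize(s[190:350,190:350],(600,600),interpolation=cv2.INTER_CUBIC);cv2.imwrite('pics/sc.png',b)
E
```

```text
(no output)
```

View pics/tc.png

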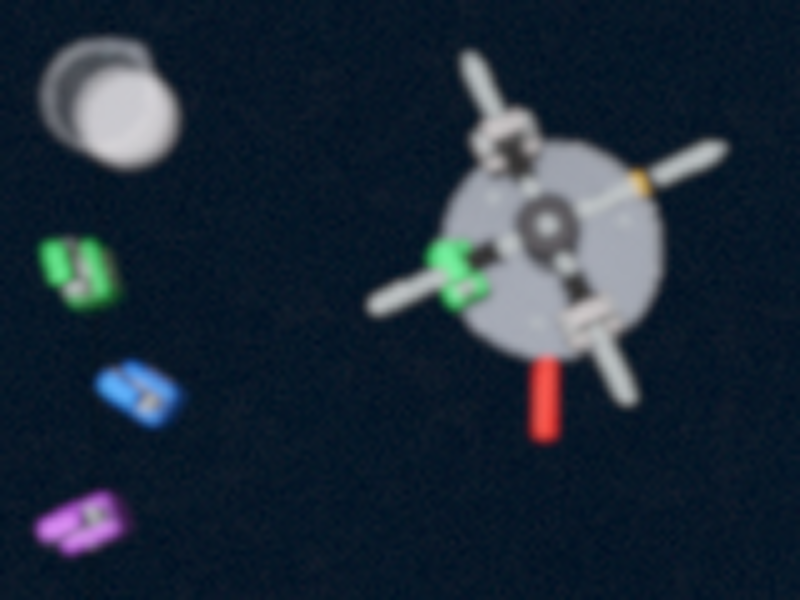

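View pics/sc.png

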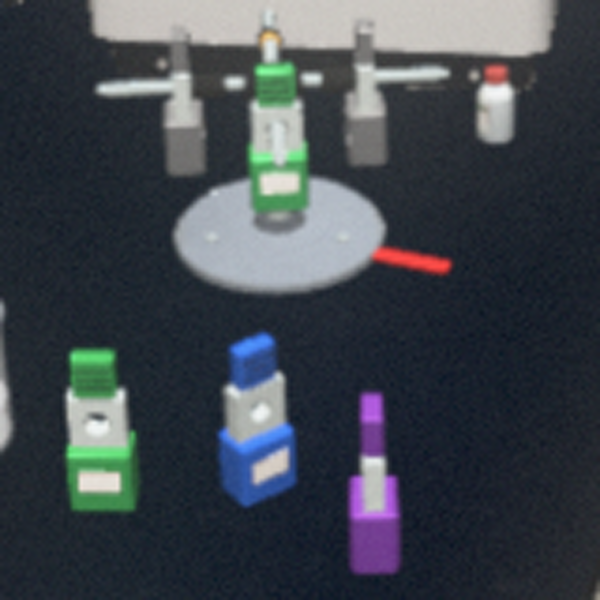

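```bash
python3 - <<'E'
from h import *
t=cv2.imread('pics/top0.png');s=cv2.imread('pics/side0.png')
T=lambda u,v:(155+(u-2)/5,155+(v-2)/5)
S=lambda u,v:(190+(u-1.4)/3.75,190+(v-1.4)/3.75)
def blob(im,lo,hi,box):
    h=cv2.cvtColor(im,cv2.COLOR_BGR2HSV);m=cv2.inRange(h,lo,hi);k=np.zeros_like(m);x0,y0,x1,y1=box;k[y0:y1,x0:x1]=m[y0:y1,x0:x1];return k
# foot: ellipse fit in top, from grey disc mask
hub,_=tri(T(548,227),S(268,20));print('hub?',hub)
h=T(548,222);a=onz('top',h,.137);print('axis from hub top',a)
tip=onz('top',T(726,147),.130);print('tip',tip,np.linalg.norm((tip-a)[:2]),np.degrees(np.arctan2(*(tip-a)[[1,0]])))
for n,p in (('green',(370,307)),('grA',(466,54)),('grB',(630,402))):
    q=onz('top',T(*p),.13);print(n,q,np.linalg.norm((q-a)[:2]),np.degrees(np.arctan2(*(q-a)[[1,0]])))
y=onz('top',T(638,183),.133);print('yellow',y,np.linalg.norm((y-a)[:2]))
for nm,im,n,box in(('t',t,'top',(250,225,280,250)),('s',s,'side',(280,250,320,270))):
    m=blob(im,(0,120,120),(8,255,255),box)|blob(im,(172,120,120),(180,255,255),box)
    r=cv2.minAreaRect(cv2.findNonZero(m)); b=cv2.boxPoints(r)
    print('pointer',n,r,[onz(n,x,.007).round(3)[:2] for x in b])
# foot rim
L=onz('top',T(440,235),.016);Rr=onz('top',T(664,235),.016);print('foot L R',L,Rr)
print('foot top/bot',onz('top',T(552,138),.016),onz('top',T(552,362),.016))
print('block bottoms side',[onz('side',S(*p),0).round(4)[:2] for p in((247,505),(296,488),(223,485))])
print('block tops side z44',[onz('side',S(*p),.044).round(4)[:2] for p in((246,443),(295,427),(220,425))])
print('tab top z106',[onz('side',S(*p),.106).round(4)[:2] for p in((233,353),(275,344),(270,334),(230,343))])
c=cv2.resize(t[220:250,160:200],(800,600),interpolation=cv2.INTER_CUBIC)
d=cv2.resize(s[275:330,245:275],(328,600),interpolation=cv2.INTER_CUBIC)
cv2.imwrite('pics/cc.png',np.hstack([c[:,150:600],d]))
E
```

```text
hub? [0.55370982 0.10212043 0.17938975]
axis from hub top [0.55934402 0.10189366 0.137     ]
tip [ 0.60940418 -0.01522269  0.13      ] 0.12736663266604487 -66.85621890713524
green [0.50521532 0.21790457 0.13      ] 0.12801737480675449 115.012949406926
grA [0.67245112 0.15573858 0.13      ] 0.12526967488713364 25.456899607096414
grB [0.44230375 0.04936938 0.13      ] 0.12828571286491836 -155.83084197778805
yellow [0.58529713 0.04300014 0.133     ] 0.06435844846891342
pointer top ((263.5, 234.5), (15.0, 5.0), 90.0) [array([0.476, 0.117]), array([0.476, 0.099]), array([0.423, 0.099]), array([0.423, 0.117])]
pointer side ((299.5192565917969, 258.9038391113281), (19.415496826171875, 4.3145551681518555), 11.309932708740234) [array([0.474, 0.118]), array([0.479, 0.096]), array([0.424, 0.099]), array([0.419, 0.12 ])]
foot L R [0.56667527 0.18163124 0.016     ] [0.56573793 0.02181657 0.016     ]
foot top/bot [0.63638341 0.10153295 0.016     ] [0.47548827 0.10216276 0.016     ]
block bottoms side [array([0.4536, 0.4027]), array([0.4318, 0.3771]), array([0.4755, 0.3892])]
block tops side z44 [array([0.4537, 0.3992]), array([0.432 , 0.3744]), array([0.4758, 0.3875])]
tab top z106 [array([0.4599, 0.3972]), array([0.4401, 0.3803]), array([0.4471, 0.3713]), array([0.4658, 0.388 ])]
```

View pics/cc.png

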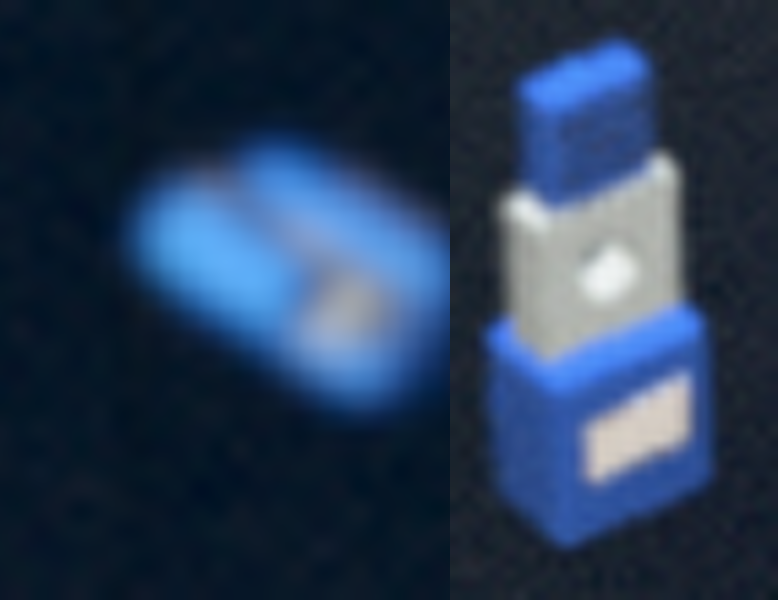

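Crop: the blue carrier stands upright at about top (182,232) and side (258,302), with its eye visible and its tab pointing up; it is clearly the blue one. In the top view the branch without a carrier has its tip at (299,184), opposite the green carrier's branch. Its tip-to-axis distance comes out at 127 mm against 126 mm given, so it checks.

The empty branch is at about -67° and the pointer at about 177°, so I'll push the near grey branch about 115° clockwise. First I raise the tool and turn it to x=+y, y=+x.

```bash
python3 -m jog '[[1,0,0,-25,-8.2],[1,0,0,-25,-8.2],[1,0,0,-25,-8.2],[1,0,0,-25,-8.2],[1,0,0,-25,-8.2],[1,0,0,-25,-8.2],[1,0,0,-25,-8.2],[1,0,0,-25,-8.2],[1,0,0,0,0],[1,0,0,0,0]]' 30
```

```text
clock: 1.1
position: [0.237, -0.5238, 0.4134]
tcp_rot: [-0.0, 0.708, 0.706, 0.0]
force: [-0.1, -0.0, -0.3]
finger_gap: 0.014
grasp_force: 0.0
```

```bash
python3 -m jog '[[1,46,20,0,0],[1,46,20,0,0],[1,46,20,0,0],[1,46,20,0,0],[1,46,20,0,0],[1,46,20,0,0],[1,46,20,0,0],[1,46,20,0,0],[1,46,20,0,0],[1,46,20,0,0],[1,46,20,0,0],[1,46,18,0,0]]'; python3 - <<'E'
from h import *
print(env.get_obs())
# bench heights check of tree: branch grB tip and empty tip via two views
T=lambda u,v:(155+(u-2)/5,155+(v-2)/5)
S=lambda u,v:(190+(u-1.4)/3.75,190+(v-1.4)/3.75)
print(tri(T(466,54),S(98,90)),tri(T(630,402),S(449,74)),tri(T(135,385),S(252,345)))
E
```

```text
clock: 2.3
position: [0.4747, 0.0283, 0.4121]
tcp_rot: [-0.001, 0.708, 0.706, -0.001]
force: [0.9, -0.4, 0.1]
finger_gap: 0.0005
grasp_force: 0.0
{'clock': 2.3, 'qpos': array([ 3.55902541e-02,  1.00015287e-01,  1.36588261e+00, -3.15157006e-04,
        1.67869492e+00,  3.81600686e-02]), 'joint_velocities': array([ 0.98459764,  0.32367132, -0.35709061, -0.00430379,  0.03297302,
        0.97862806]), 'joint_torque': array([ -3.6768841 , -34.12003398, -23.73535752,   0.2812532 ,
         0.26554878,  -0.79371186]), 'position': array([0.47472328, 0.02830471, 0.41208308]), 'tcp_rot': array([-0.00090609,  0.70802578,  0.70618498, -0.00120574]), 'force': array([ 0.9302956 , -0.35178802,  0.07398994]), 'torque': array([-0.05314695, -0.12539229, -0.07835553]), 'grasp_force': 0.0, 'finger_gap': 0.0004941922854256618}
(array([0.67049146, 0.15498788, 0.13177468]), np.float64(0.0032822212850099515)) (array([0.44142702, 0.04910196, 0.13006541]), np.float64(0.0018281579954157942)) (array([0.45704449, 0.37633304, 0.09917668]), np.float64(0.00026100894778924343))
```

Two-view branch tip heights are 0.130 and 0.132 m, matching the text. Now I descend behind the near grey branch.

```bash
python3 -m jog '[[1,-3,5,0,0],[1,0,0,45,0],[1,0,0,45,0],[1,0,0,45,0],[1,0,0,45,0],[1,0,0,40,0],[1,0,0,30,0],[1,0,0,25,0],[1,0,0,20,0],[1,0,0,0,0]]'; python3 - <<'E'
import numpy as np
A=np.array([.557,.102]);p=None
for a in range(-137,-266,-8):
    q=A+.108*np.array([np.cos(np.radians(a)),np.sin(np.radians(a))])
    if p is not None: print(a,q.round(3),'tool x,y mm',((q-p)[::-1]*1000).round(1))
    p=q
E
```

```text
clock: 3.3
position: [0.4763, 0.0223, 0.1154]
tcp_rot: [-0.003, 0.708, 0.706, -0.003]
force: [-1.0, 0.9, 0.9]
finger_gap: 0.0005
grasp_force: 0.0
-145 [0.469 0.04 ] tool x,y mm [11.7 -9.5]
-153 [0.461 0.053] tool x,y mm [12.9 -7.8]
-161 [0.455 0.067] tool x,y mm [13.9 -5.9]
-169 [0.451 0.081] tool x,y mm [14.6 -3.9]
-177 [0.449 0.096] tool x,y mm [15.  -1.8]
-185 [0.449 0.111] tool x,y mm [15.1  0.3]
-193 [0.452 0.126] tool x,y mm [14.9  2.4]
-201 [0.456 0.141] tool x,y mm [14.4  4.4]
-209 [0.463 0.154] tool x,y mm [13.7  6.4]
-217 [0.471 0.167] tool x,y mm [12.6  8.2]
-225 [0.481 0.178] tool x,y mm [11.4  9.9]
-233 [0.492 0.188] tool x,y mm [ 9.9 11.4]
-241 [0.505 0.196] tool x,y mm [ 8.2 12.6]
-249 [0.518 0.203] tool x,y mm [ 6.4 13.7]
-257 [0.533 0.207] tool x,y mm [ 4.4 14.4]
-265 [0.548 0.21 ] tool x,y mm [ 2.4 14.9]
```

```bash
python3 -m jog '[[1,5,-4,0,0],[1,6,-4,0,0],[1,6,-4,0,0],[1,6,-4,0,0],[1,7,-4,0,0],[1,7,-3,0,0],[1,7,-3,0,0],[1,7,-2,0,0],[1,7,-2,0,0],[1,7,-1,0,0],[1,7,-1,0,0],[1,8,0,0,0]]'
```

```text
clock: 4.5
position: [0.4476, 0.1036, 0.1188]
tcp_rot: [-0.0, 0.708, 0.707, -0.0]
force: [0.6, -3.0, -0.1]
finger_gap: 0.0007
grasp_force: 1.1
```

```bash
python3 -m jog '[[1,8,0,0,0],[1,8,1,0,0],[1,7,1,0,0],[1,7,2,0,0],[1,7,2,0,0],[1,7,3,0,0],[1,7,3,0,0],[1,6,4,0,0],[1,6,4,0,0],[1,6,5,0,0],[1,6,5,0,0],[1,5,5,0,0]]'
```

```text
clock: 5.7
position: [0.4833, 0.1838, 0.1188]
tcp_rot: [-0.0, 0.707, 0.707, -0.0]
force: [-0.1, -1.8, 0.2]
finger_gap: 0.0005
grasp_force: 0.9
```

```bash
python3 -m jog '[[1,4,5,0,0],[1,4,6,0,0],[1,4,6,0,0],[1,3,6,0,0],[1,3,6,0,0],[1,3,7,0,0],[1,2,7,0,0],[1,0,0,0,0],[1,0,0,0,0]]'; python3 - <<'E'
from h import *
im=imaging.snapshot('top');cv2.imwrite('pics/t1.png',im[:,:,::-1])
c=im[155:275,155:315,::-1];s=imaging.snapshot('side')[:,:,::-1];cv2.imwrite('pics/s1.png',s)
a=cv2.resize(c,(480,360),interpolation=cv2.INTER_CUBIC);b=cv2.resize(s[190:310,200:340],(320,274),interpolation=cv2.INTER_CUBIC)
o=np.zeros((360,800,3),np.uint8);o[:,:480]=a;o[:274,480:]=b;cv2.imwrite('pics/c1.png',o)
E
```

```text
clock: 6.6
position: [0.5268, 0.2065, 0.119]
tcp_rot: [0.0, 0.708, 0.707, 0.001]
force: [0.1, -0.4, -0.1]
finger_gap: 0.0001
grasp_force: 0.0
```

View pics/c1.png

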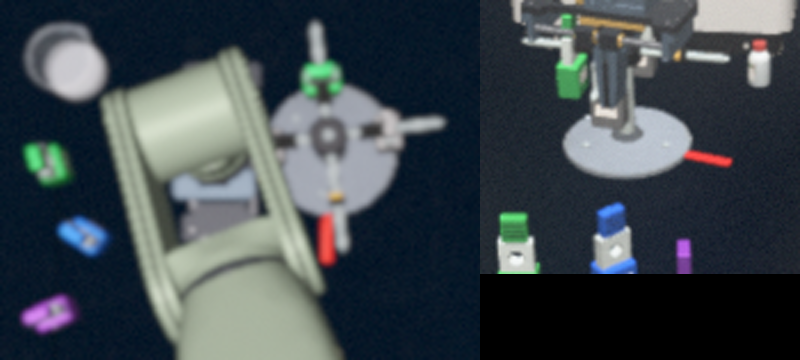

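The empty branch now points toward the robot, with its tip at about top (269,238). The green branch's tip is opposite, at (261,163). The pointer lies a little to the left, so some turn remains.

```bash
python3 - <<'E'
from h import *
t=lambda u,v:onz('top',(155+(u-1)/3,155+(v-1)/3),.13)[:2]
e,g,r=t(344,250),t(316,24),t(444,123)
print('empty',e,'green',g,'right',r,'len',np.linalg.norm(e-g),'mid',(e+g)/2)
an=lambda d:np.degrees(np.arctan2(d[1],d[0]))
print(an(e-g)%360,an(r-(e+g)/2)%360+90)
# pointer centreline from first picture
im=cv2.imread('pics/top0.png');hsv=cv2.cvtColor(im,cv2.COLOR_BGR2HSV)
m=((hsv[...,0]<8)|(hsv[...,0]>172))&(hsv[...,1]>100)&(hsv[...,2]>90)
k=np.zeros_like(m);k[224:246,255:275]=m[224:246,255:275]
ys,xs=np.nonzero(k);P=np.array([onz('top',(x,y),.007)[:2] for x,y in zip(xs,ys)])
c=P.mean(0);A=(e+g)/2;print(c,P.min(0),P.max(0),an(c-A),'pointer point',A+(c-A)/np.linalg.norm(c-A)*.126)
E
```

```text
empty [0.43288135 0.08591912] green [0.68148413 0.11548014] right [ 0.57058988 -0.02410431] len 0.25035414206317924 mid [0.55718274 0.10069963]
186.7811215719212 366.13151946614437
[0.44876086 0.10779258] [0.41920056 0.09878427] [0.47613228 0.1167579 ] 176.257049527471 pointer point [0.4314515  0.10892495]
```

```bash
python3 -m jog '[[1,1,5,0,0],[1,1,5,0,0],[1,0,5,0,0],[1,0,4,0,0],[1,0,0,0,0],[1,0,0,0,0],[1,0,-5,0,0],[1,0,-5,0,0],[1,0,0,-40,0],[1,0,0,-40,0],[1,0,0,-40,0]]'; python3 -m jog '[[1,0,0,-30,0],[1,30,-20,0,0],[1,40,-20,0,0],[1,40,-20,0,0],[1,40,-20,0,0],[1,0,0,0,0]]'; python3 - <<'E'
from h import *
im=imaging.snapshot('top');cv2.imwrite('pics/t2.png',im[:,:,::-1])
s=imaging.snapshot('side')[:,:,::-1];cv2.imwrite('pics/s2.png',s)
a=cv2.resize(im[155:251,235:309,::-1],(462,600),interpolation=cv2.INTER_CUBIC);b=cv2.resize(s[190:280,200:330],(338,234),interpolation=cv2.INTER_CUBIC)
o=np.zeros((600,800,3),np.uint8);o[:,:462]=a;o[:234,462:]=b
b=cv2.resize(s[275:335,205:305],(338,203),interpolation=cv2.INTER_CUBIC);o[300:503,462:]=b;cv2.imwrite('pics/c2.png',o)
E
```

```text
clock: 7.8
position: [0.5343, 0.2081, 0.2403]
tcp_rot: [0.0, 0.707, 0.707, -0.0]
force: [-0.6, 0.7, -0.7]
finger_gap: 0.0004
grasp_force: 0.0
clock: 8.4
position: [0.4523, 0.3623, 0.2688]
tcp_rot: [-0.001, 0.705, 0.709, 0.0]
force: [-0.1, -0.0, -1.3]
finger_gap: 0.0002
grasp_force: 0.0
```

View pics/c2.png

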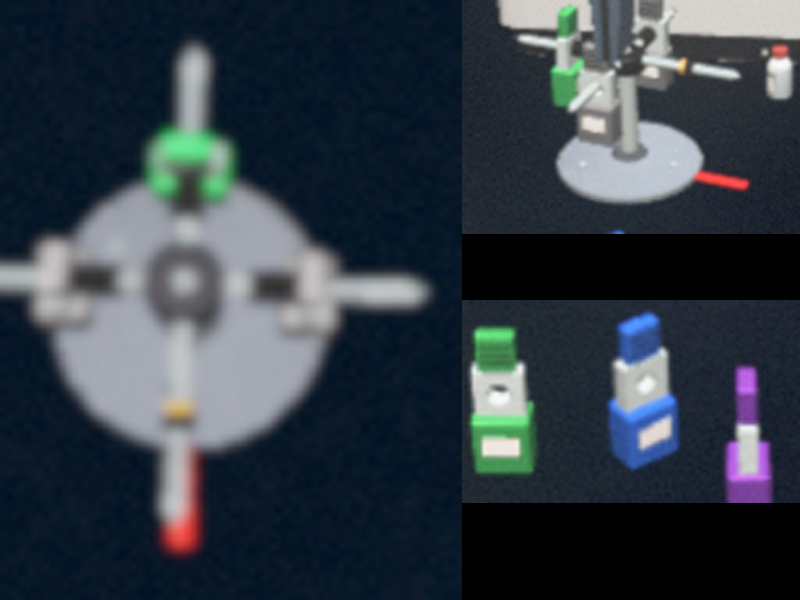

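The empty branch's tip is at crop (172,520), i.e. top (262.5,238), lying over the red pointer. The blue carrier still stands as before. Next I measure both precisely.

```bash
python3 - <<'E'
from h import *
t=lambda u,v:onz('top',(235+(u-2.6)/6.243,155+(v-2.6)/6.25),.13)[:2]
e,g,r=t(172,522),t(194,42),t(430,291)
A=(e+g)/2;an=lambda d:np.degrees(np.arctan2(d[1],d[0]))
print('e',e,'g',g,'r',r,np.linalg.norm(e-g),'A',A,an(e-g)%360,an(r-A)%360+90-180)
print('sidetip tri',tri((235+(172-2.6)/6.243,155+(522-2.6)/6.25),(200+(741-462)/2.6,190+74/2.6)))
# carrier: blue masks
for n,f,box in(('top','pics/t2.png',(165,220,200,250)),('side','pics/s2.png',(245,275,280,330))):
    im=cv2.imread(f);x0,y0,x1,y1=box
    c=cv2.resize(im[y0:y1,x0:x1],None,fx=8,fy=8,interpolation=cv2.INTER_CUBIC)
    h=cv2.cvtColor(c,cv2.COLOR_BGR2HSV);m=cv2.inRange(h,(100,130,90),(125,255,255))
    C=[q for q in cv2.findContours(m,cv2.RETR_EXTERNAL,cv2.CHAIN_APPROX_NONE)[0] if cv2.contourArea(q)>1500]
    for q in C:
        ap=cv2.approxPolyDP(q,5,True)[:,0]
        print(n,cv2.contourArea(q)/64,[(round(x0-.44+p[0]/8,1),round(y0-.44+p[1]/8,1)) for p in ap])
    # bright eye / plate centroid
# eye: bright spot side
im=cv2.imread('pics/s2.png');c=im[297:308,252:266].astype(float).mean(2);print(c.round().astype(int))
E
```

```text
e [0.43272185 0.10920251] g [0.68600257 0.09676993] r [ 0.55246319 -0.02644473] 0.2535856694178462 A [0.55936221 0.10298622] 177.1898253376864 176.94886368808812
sidetip tri (array([0.42984261, 0.10825706, 0.13295672]), np.float64(0.005828372202708107))
top 129.4375 [(np.float64(178.9), np.float64(226.9)), (np.float64(178.9), np.float64(230.2)), (np.float64(177.4), np.float64(233.4)), (np.float64(178.2), np.float64(236.1)), (np.float64(183.2), np.float64(239.8)), (np.float64(186.8), np.float64(239.8)), (np.float64(190.7), np.float64(235.2)), (np.float64(190.7), np.float64(232.3)), (np.float64(183.6), np.float64(227.2)), (np.float64(181.3), np.float64(226.3))]
side 344.046875 [(np.float64(266.8), np.float64(302.1)), (np.float64(254.3), np.float64(308.1)), (np.float64(251.4), np.float64(306.9)), (np.float64(248.8), np.float64(303.3)), (np.float64(247.6), np.float64(304.6)), (np.float64(248.7), np.float64(318.8)), (np.float64(254.4), np.float64(324.7)), (np.float64(262.8), np.float64(321.8)), (np.float64(268.3), np.float64(318.7)), (np.float64(268.4), np.float64(305.4))]
side 151.84375 
[... 350 characters left out ...]
4(287.6)), (np.float64(263.3), np.float64(280.8))]
[[174 182 188 189 187 178 172 200 201 180 179 190 185 155]
 [172 180 187 189 181 172 197 235 233 210 188 182 182 154]
 [171 182 189 190 188 205 235 245 243 228 198 188 182 155]
 [171 181 190 193 202 229 245 246 241 224 195 185 184 153]
 [172 184 188 191 198 223 241 241 228 203 189 187 182 158]
 [172 183 191 191 190 201 219 220 202 191 188 185 187 166]
 [170 182 188 191 187 191 191 189 190 190 187 190 186 173]
 [166 178 185 187 189 189 189 190 189 187 184 178 170 162]
 [168 175 186 188 188 192 192 185 182 176 169 163 161 161]
 [170 179 189 189 191 184 178 171 170 161 161 157 149 140]
 [169 178 187 186 177 168 162 160 159 153 146 136 126 115]]
```

```bash
python3 - <<'E'
from h import *
an=lambda d:np.degrees(np.arctan2(d[1],d[0]))
T=lambda p,z:onz('top',p,z)[:2]
a,b=T((183.6,227.2),.044),T((190.7,232.3),.044);print('blk edge',a,b,an(a-b))
a,b=T((178.2,236.1),.106),T((183.2,239.8),.06);print(an(a-b))
print('tab top centre (top)',T((177.9,232.0),.106))
S=lambda p,z:onz('side',p,z)[:2]
a,b=S((254.3,308.1),.044),S((266.8,302.1),.044);print('side z44 edge',an(a-b))
a,b=S((254.4,324.7),0),S((262.8,321.8),0);c=S((268.3,318.7),0);print('bottom',an(a-b),an(a-c))
a,b=S((250.3,281.9),.106),S((254.9,279.2),.106);print('tab',a,b,an(a-b))
a,b=S((253.4,292.8),.078),S((261.8,289.8),.078);print('tab base',a,b,an(a-b))
# eye by two views: side bright centroid on ray at z .061
print('eye side',onz('side',(259,300),.061))
for p in((177.9,232.0),):
    print(tri(p,(256.8,279.8)))
print(env.get_obs()['position'])
E
```

```text
blk edge [0.47508026 0.38289744] [0.45728081 0.35814033] 54.285258380540036
28.2700786989565
tab top centre (top) [0.45559762 0.38686218]
side z44 edge 59.653473654130686
bottom 49.316616734571554 55.3778676803639
tab [0.46586013 0.39148128] [0.46049332 0.37813435] 68.09489275123666
tab base [0.45991218 0.39115148] [0.4466813  0.37405235] 52.26819872985758
eye side [0.44731267 0.39062786 0.061     ]
(array([0.45411717, 0.38528916, 0.11036957]), np.float64(0.0026947016018793978))
[0.45438108 0.35868097 0.26882182]
```

Carrier: angle about 54°, centre about (0.454, 0.385), tab top at 0.110 m by two views (0.106 given). Next I align over it and go down with the fingers 60 mm open.

```bash
python3 -m jog '[[0.34,26,0,0,0],[0.34,0,0,0,7.2],[0.34,0,0,0,7.2],[0.34,0,0,0,7.2],[0.34,0,0,0,7.2],[0.34,0,0,0,7.2],[0.34,0,0,0,0],[0.34,0,0,0,0],[0.34,0,0,0,0]]' 30; python3 - <<'E'
from h import *
o=env.get_obs();print(o['position'],R(o['tcp_rot']).round(3).tolist(),o['finger_gap'])
s=imaging.snapshot('side')[:,:,::-1];cv2.imwrite('pics/s3.png',cv2.resize(s[190:340,180:340],(640,600)))
E
```

```text
clock: 9.4
position: [0.4556, 0.3836, 0.2689]
tcp_rot: [0.0, 0.891, 0.454, 0.0]
force: [0.2, -0.4, -0.7]
finger_gap: 0.06
grasp_force: 0.0
[0.45555821 0.38362313 0.2689389 ] [[0.588, 0.809, 0.0], [0.809, -0.588, -0.0], [-0.0, 0.0, -1.0]] 0.060006839803688906
```

View pics/s3.png

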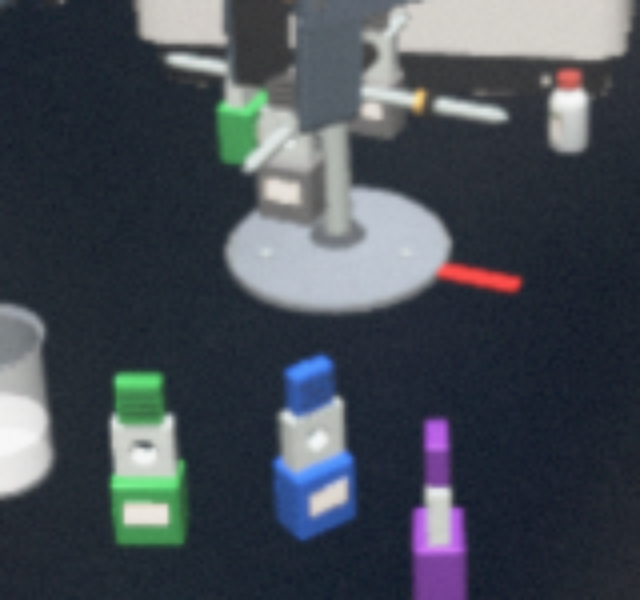

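Fingers are above the blue tab at side (258,285), and the neighbours are clear. I descend and close gently.

```bash
python3 -m jog '[[0.34,0,0,40,0],[0.34,0,0,40,0],[0.34,0,0,40,0],[0.34,0,0,35,0],[0.34,0,0,25,0],[0.34,0,0,12,0],[0.34,0,0,0,0],[0.6,0,0,0,0],[0.7,0,0,0,0],[0.75,0,0,0,0],[0.78,0,0,0,0],[0.81,0,0,0,0]]' 8; python3 -m jog '[[0.84,0,0,0,0],[0.87,0,0,0,0],[1,0,0,0,0],[1,0,0,0,0],[1,0,0,0,0],[1,0,0,0,0]]' 8;  python3 -m jog '[[1,0,0,0,0],[1,0,0,0,0],[1,0,0,0,0]]' 45; python3 - <<'E'
from h import *
s=imaging.snapshot('side')[:,:,::-1];cv2.imwrite('pics/s4.png',s);cv2.imwrite('pics/s4c.png',cv2.resize(s[190:340,180:340],(640,600)))
E
```

```text
clock: 10.65
position: [0.4554, 0.3844, 0.0775]
tcp_rot: [-0.0, 0.891, 0.454, 0.0]
force: [0.3, -0.4, -0.8]
finger_gap: 0.0234
grasp_force: 0.0
clock: 11.25
position: [0.4552, 0.3843, 0.0769]
tcp_rot: [0.0, 0.891, 0.454, 0.0]
force: [-0.3, -0.2, 0.4]
finger_gap: 0.0114
grasp_force: 8.0
clock: 11.55
position: [0.4553, 0.3842, 0.0769]
tcp_rot: [0.0, 0.891, 0.454, 0.0]
force: [-0.4, -0.4, -0.2]
finger_gap: 0.0116
grasp_force: 45.0
```

View pics/s4c.png

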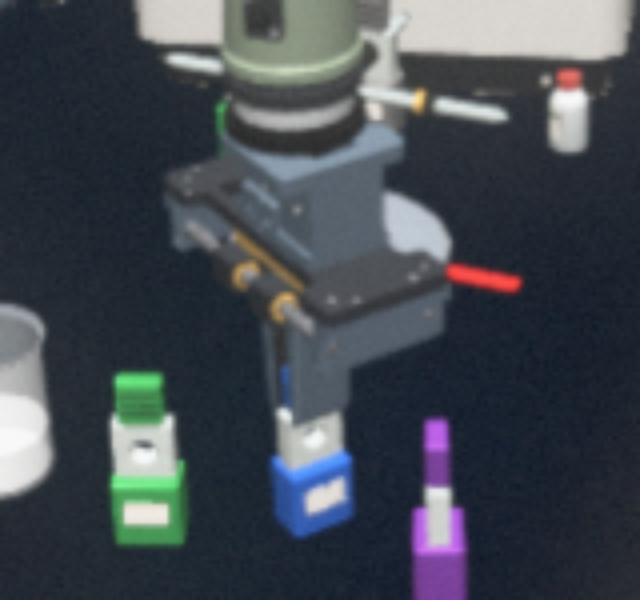

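Gripped, with a gap of 11.6 mm. Lift 69 mm so the eye goes from 61 to 130 mm, turn -33°, and move to the front of the branch tip.

```bash
python3 -m jog '[[1,0,0,-10,0],[1,0,0,-20,0],[1,0,0,-20,0],[1,0,0,-19,0],[1,0,0,0,-6.6],[1,0,0,0,-6.6],[1,0,0,0,-6.6],[1,0,0,0,-6.6],[1,0,0,0,-6.6],[1,-10,-3,0,0],[1,-20,-5,0,0]]';  python3 -m jog '[[1,-30,-7,0,0],[1,-30,-7,0,0],[1,-30,-7,0,0],[1,-30,-7,0,0],[1,-30,-7,0,0],[1,-30,-7,0,0],[1,-30,-7,0,0],[1,-20,-5,0,0],[1,-16,-4,0,0],[1,0,0,0,0],[1,0,0,0,0],[1,0,0,0,0]]'; python3 - <<'E'
from h import *
s=imaging.snapshot('side')[:,:,::-1];cv2.imwrite('pics/s5.png',s)
t=imaging.snapshot('top')[:,:,::-1];cv2.imwrite('pics/t5.png',t)
a=cv2.resize(s[190:290,240:340],(600,600),interpolation=cv2.INTER_CUBIC);b=cv2.resize(t[200:266,240:290],(200,264),interpolation=cv2.INTER_CUBIC)
o=np.zeros((600,800,3),np.uint8);o[:,:600]=a;o[:264,600:]=b;cv2.imwrite('pics/c5.png',o)
p=env.get_obs();print(p['position'],R(p['tcp_rot']).round(4).tolist())
E
```

```text
clock: 12.7
position: [0.4456, 0.3547, 0.146]
tcp_rot: [0.0, 0.726, 0.687, 0.0]
force: [-0.2, 0.1, -1.7]
finger_gap: 0.0119
grasp_force: 45.0
clock: 13.9
position: [0.375, 0.1126, 0.1462]
tcp_rot: [0.0, 0.726, 0.688, 0.0]
force: [0.2, 0.4, -0.8]
finger_gap: 0.0114
grasp_force: 45.0
[0.37485063 0.1127389  0.14596284] [[0.053, 0.9986, 0.0002], [0.9986, -0.053, 0.0001], [0.0001, 0.0002, -1.0]]
```

View pics/c5.png

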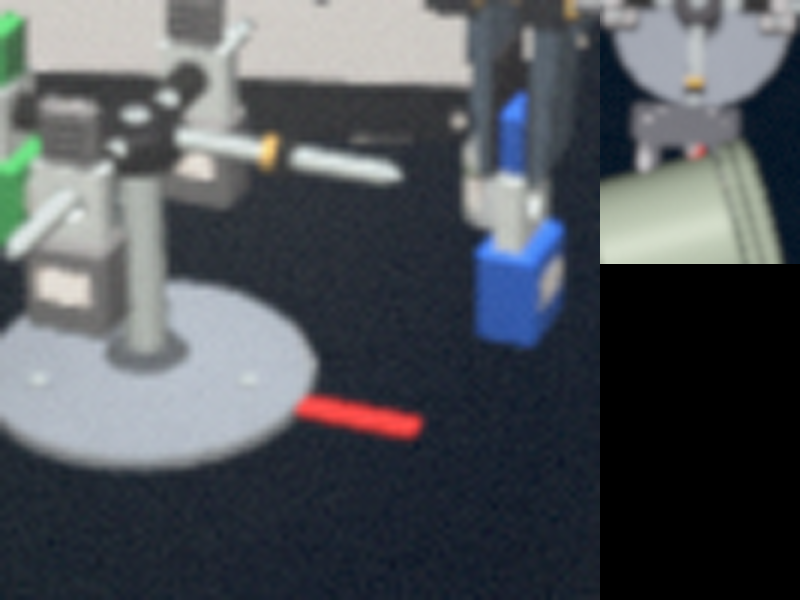

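The carrier is held upright in front of the branch (side crop: block at about (520,280), branch tip at (402,174)). Now the lateral offset, numerically and relative to the branch in the same view.

```bash
python3 - <<'E'
from h import *
im=cv2.imread('pics/s5.png')
x0,y0=240,190
C=lambda u,v:(x0+(u-2.5)/6,y0+(v-2.5)/6)
tool=np.array([.3749,.1127]);ex=np.array([.0523,.9986]);ey=np.array([.9986,-.0523])
def rel(uv,z,nm):
    p=onz('side',uv,z)[:2]-tool; print(nm,'toolx %.1f tooly %.1f mm'%(p@ex*1000,p@ey*1000))
rel(C(497,248),.113,'plate BL'); rel(C(528,256),.113,'plate BR')
rel(C(497,172),.147,'plate TL'); rel(C(526,180),.147,'plate TR')
rel(C(402,174),.130,'tip')
# branch centreline: bright mask columns
g=im.astype(float)
for u in range(292,307,2):
    col=im[205:228,u].astype(float).mean(1); m=col>120
    if m.any(): print('branch col',u,205+np.nonzero(m)[0].min(),205+np.nonzero(m)[0].max(),205+(np.arange(len(col))*col*m).sum()/(col*m).sum())
h=cv2.cvtColor(cv2.resize(im[190:290,240:340],None,fx=8,fy=8,interpolation=cv2.INTER_CUBIC),cv2.COLOR_BGR2HSV)
m=cv2.inRange(h,(100,130,60),(125,255,255))
for q in cv2.findContours(m,cv2.RETR_EXTERNAL,cv2.CHAIN_APPROX_NONE)[0]:
    if cv2.contourArea(q)>1500:
        for p in cv2.approxPolyDP(q,6,True)[:,0]:
            uv=(x0-.44+p[0]/8,y0-.44+p[1]/8);print(np.round(uv,1),end=' ');rel(uv,.069 if uv[1]>238 else .113 if uv[1]>220 else .175,'')
E
```

```text
plate BL toolx 12.6 tooly 5.0 mm
plate BR toolx 14.6 tooly -9.7 mm
plate TL toolx 8.4 tooly 6.9 mm
plate TR toolx 11.0 tooly -7.0 mm
tip toolx -6.5 tooly 55.9 mm
branch col 292 215 218 216.36421147763218
branch col 294 215 218 216.4874829312699
branch col 296 215 218 216.598271155596
branch col 298 216 219 217.3909465020576
branch col 300 216 219 217.4979702300406
branch col 302 216 219 217.60883424408016
branch col 304 217 219 218.02953097857556
branch col 306 218 219 218.53128689492326
[333.4 226.1]  toolx -23.0 tooly -12.6 mm
[331.3 225.9]  toolx -21.6 tooly -7.3 mm
[325.9 232.3]  toolx 16.4 tooly -5.9 mm
[322.2 231.7]  toolx 16.8 tooly 4.1 mm
[320.8 228.9]  toolx 4.0 tooly 12.5 mm
[318.4 230.1]  toolx 12.0 tooly 16.1 mm
[318.1 243.4]  toolx 4.6 tooly 19.4 mm
[319.8 246.6]  toolx 18.3 tooly 9.5 mm
[328.4 247.9]  toolx 16.9 tooly -13.6 mm
[331.7 244.3]  toolx -4.0 tooly -15.3 mm
[334.1 238.4]  toolx -36.3 tooly -10.8 mm
[329.3 241.4]  toolx -16.3 tooly -4.5 mm
[328.9 236.3]  toolx 33.7 tooly -20.0 mm
[330.9 232.7]  toolx 13.7 tooly -18.4 mm
[333.7 230.9]  toolx 2.3 tooly -21.9 mm
[334.4 227.9]  toolx -14.0 tooly -18.4 mm
[326.8 204.8]  toolx -14.9 tooly 3.8 mm
[325.4 205.1]  toolx -12.2 tooly 6.6 mm
[322.7 208.7]  toolx 10.3 tooly 5.9 mm
[322.7 216.7]  toolx 52.4 tooly -9.3 mm
[325.7 217.9]  toolx 56.1 tooly -18.3 mm
[326.9 216.8]  toolx 49.3 tooly -19.2 mm
```

Relative to the branch, both views put the carrier about 4 mm too far along tool +x (side: carrier -2.5 against branch -6.5; top: +2.4 against -1.1). Shift -4 mm and approach; the plate face should reach the tip after about 50 mm.

```bash
python3 -m jog '[[1,-4,0,0,0],[1,0,10,0,0],[1,0,10,0,0],[1,0,10,0,0],[1,0,8,0,0],[1,0,4,0,0],[1,0,0,0,0],[1,0,0,0,0]]'; python3 - <<'E'
from h import *
s=imaging.snapshot('side')[:,:,::-1];cv2.imwrite('pics/s6.png',s)
for u in range(294,318,1):
    col=s[208:228,u].astype(int); print(u,' '.join('%3d'%c.mean() for c in col))
# expected pixels: hole centre line, end of plate
o=env.get_obs();print(o['force'],o['position'])
E
```

```text
clock: 14.8
position: [0.416, 0.1058, 0.1458]
tcp_rot: [-0.0, 0.726, 0.688, -0.0]
force: [0.2, -0.2, -0.9]
finger_gap: 0.0121
grasp_force: 45.0
294  56  57  59  54  52  59  79 152 218 212 154  85  52  50  49  50  51  46  48  52
295  59  55  53  55  56  54  73 146 218 214 164  96  52  52  49  47  44  50  48  50
296  60  55  57  58  53  50  66 132 208 217 177 108  58  51  51  49  44  48  46  48
297  55  55  59  58  58  54  59 120 195 220 193 122  59  54  50  51  47  46  44  49
298  55  56  56  59  68  81  60 106 183 219 200 132  62  51  51  51  48  51  47  46
299  59  58  57  58  81 100  64  88 160 220 207 144  75  46  49  45  46  49  50  50
300  55  56  54  57  79 101  61  75 153 218 212 154  88  51  50  49  45  51  42  51
301  54  54  57  57  74  94  56  70 146 219 216 167  95  54  46  45  50  48  46  49
302  60  54  54  54  67  76  53  63 132 209 217 182 111  58  50  50  46  51  51  48
303  58  61  59  57  70  74  54  59 117 192 217 190 118  61  51  44  45  44  47  50
304  79  79  80  83  88  87  66  59  98 173 216 190 106  54  44  45  47  45  49  50
305  97  99  99  97 101  98  88 
[... 432 characters left out ...]
194 193 191 196 197 195 193 192 191 194
311 112 113 109 107 108 111 112 145 192 202 190 187 188 188 188 189 188 186 187 186
312  98  96  98  94  96  96  95 114 147 168 171 172 176 175 176 172 169 169 169 175
313  85  84  85  86  84  84  87  86  96 118 154 180 202 211 198 164 149 151 155 167
314  99  99  95  99  99  97  95  99 101 119 154 201 229 230 208 166 150 156 162 159
315 101  98 100  94  94  91  91  97 108 128 150 184 206 194 166 155 160 162 161 156
316  94  90  87  87  77  82  81  86 105 122 124 132 135 136 133 144 159 157 155 146
317  76  77  74  75  80 103 132 142 140 129 111 123 138 145 143 161 165 154 142 121
[-0.24884178 -0.13651974 -0.81126686] [0.41590941 0.10586391 0.14580261]
```

```bash
python3 - <<'E'
from h import *
s=cv2.imread('pics/s6.png')
tool=np.array([.4159,.1059]);ex=np.array([.0523,.9986]);ey=np.array([.9986,-.0523])
rel=lambda uv,z:((onz('side',uv,z)[:2]-tool)*1000)@np.c_[ex,ey]
for u in (288,291,294,298,302):
    c=np.clip(s[210:226,u].astype(float).mean(1)-60,0,None); r=210+(np.arange(16)*c).sum()/c.sum()
    print('branch',u,round(r,2),rel((u,r),.130).round(1))
print('plate top',rel((308,215.0),.147).round(1),rel((311,215.2),.147).round(1))
print('hole',rel((314.1,220.6),.130).round(1),'(want tooly -6)')
for u in (308,309,310,311):
    print(u,[tuple(p) for p in s[226:252,u][:, [0,2]]])
E
```

```text
branch 288 215.72 [ 0.4 66.3]
branch 291 215.93 [-1.3 58.5]
branch 294 216.53 [-0.9 49.8]
branch 298 216.91 [-2.7 39.1]
branch 302 217.64 [-2.5 27.8]
plate top [9.1 6.4] [ 7.4 -1.2]
hole [ 1.9 -7.7] (want tooly -6)
308 [(np.uint8(200), np.uint8(172)), (np.uint8(217), np.uint8(166)), (np.uint8(232), np.uint8(131)), (np.uint8(237), np.uint8(85)), (np.uint8(192), np.uint8(62)), (np.uint8(178), np.uint8(60)), (np.uint8(176), np.uint8(58)), (np.uint8(176), np.uint8(61)), (np.uint8(173), np.uint8(56)), (np.uint8(171), np.uint8(55)), (np.uint8(171), np.uint8(56)), (np.uint8(171), np.uint8(56)), (np.uint8(169), np.uint8(54)), (np.uint8(169), np.uint8(59)), (np.uint8(169), np.uint8(53)), (np.uint8(173), np.uint8(60)), (np.uint8(148), np.uint8(54)), (np.uint8(83), np.uint8(36)), (np.uint8(51), np.uint8(34)), (np.uint8(47), np.uint8(35)), (np.uint8(48), np.uint8(34)), (np.uint8(48), np.uint8(33)), (np.uint8(49), np.uint8(33)), (np.uint8(55), np.uint8(39)), (np.uint8(49), np.uint8(34)), (np.uint8(48), np.uint8(35))]
309 [(np.uint8(194), np.uint8(193)), (np.uint8(195), np.uint8(180)), (np.uint8(2
[... 1639 characters left out ...]
int8(237), np.uint8(105)), (np.uint8(226), np.uint8(76)), (np.uint8(181), np.uint8(60)), (np.uint8(176), np.uint8(59)), (np.uint8(176), np.uint8(58)), (np.uint8(174), np.uint8(54)), (np.uint8(175), np.uint8(57)), (np.uint8(172), np.uint8(54)), (np.uint8(172), np.uint8(55)), (np.uint8(172), np.uint8(57)), (np.uint8(171), np.uint8(54)), (np.uint8(170), np.uint8(56)), (np.uint8(172), np.uint8(56)), (np.uint8(167), np.uint8(54)), (np.uint8(139), np.uint8(51)), (np.uint8(69), np.uint8(34)), (np.uint8(48), np.uint8(27)), (np.uint8(47), np.uint8(30)), (np.uint8(48), np.uint8(31)), (np.uint8(49), np.uint8(33)), (np.uint8(43), np.uint8(28)), (np.uint8(47), np.uint8(30)), (np.uint8(45), np.uint8(27))]
```

```bash
python3 - <<'E'
from h import *
tool=np.array([.4159,.1059]);ex=np.array([.0523,.9986]);ey=np.array([.9986,-.0523])
rel=lambda uv,z:((onz('side',uv,z)[:2]-tool)*1000)@np.c_[ex,ey]
for n,uv,z,y in(('blk top',(308,229.8),.113,20),('blk top',(310,230.4),.113,20),('plate bot',(308,228.2),.113,17),('plate bot',(310,228.6),.113,17),('blk bot',(308,242.8),.069,20),('blk bot',(310,243.2),.069,20)):
    r=rel(uv,z);print(n,r.round(1),'centre',round(r[0]-y,1))
E
```

```text
blk top [25.1  0.2] centre 5.1
blk top [26.2 -5.7] centre 6.2
plate bot [16.9  3.4] centre -0.1
plate bot [17.  -2.2] centre 0.0
blk bot [15.7  3.8] centre -4.3
blk bot [15.8 -1.8] centre -4.2
```

Remaining offset is about +2 to +3 mm. I shift -2 mm and feel my way onto the taper.

```bash
python3 -m jog '[[1,-2,0,0,0],[1,0,2,0,0],[1,0,2,0,0],[1,0,2,0,0],[1,0,1,0,0],[1,0,1,0,0],[1,0,1,0,0]]'; python3 -m jog '[[1,0,1,0,0],[1,0,1,0,0],[1,0,1,0,0],[1,0,1,0,0]]'
```

```text
clock: 15.55
position: [0.4253, 0.1034, 0.1459]
tcp_rot: [0.0, 0.726, 0.688, -0.0]
force: [1.0, 0.6, -0.3]
finger_gap: 0.0118
grasp_force: 45.0
clock: 15.95
position: [0.4288, 0.1034, 0.1458]
tcp_rot: [-0.001, 0.726, 0.688, -0.0]
force: [-1.4, 1.5, -1.0]
finger_gap: 0.0119
grasp_force: 45.0
```

```bash
python3 -m jog '[[1,0,0,0,0]]'; python3 -m jog '[[1,0,1,0,0],[1,0,1,0,0]]';  python3 -m jog '[[1,0,1,0,0],[1,0,1,0,0]]'
```

```text
clock: 16.05
position: [0.4289, 0.1034, 0.1458]
tcp_rot: [-0.0, 0.726, 0.688, -0.0]
force: [-0.5, 2.1, -0.9]
finger_gap: 0.0118
grasp_force: 45.0
clock: 16.25
position: [0.4306, 0.1033, 0.1457]
tcp_rot: [-0.001, 0.726, 0.688, -0.0]
force: [-2.0, 2.2, -1.0]
finger_gap: 0.0119
grasp_force: 45.0
clock: 16.45
position: [0.4329, 0.1031, 0.1458]
tcp_rot: [-0.0, 0.726, 0.688, -0.0]
force: [-2.6, 1.6, -1.7]
finger_gap: 0.012
grasp_force: 45.0
```

```bash
python3 -m jog '[[1,1,0,0,0],[1,1,0,0,0],[1,0,0,0,0]]'; python3 -m jog '[[1,0,1,0,0],[1,0,1,0,0],[1,0,1,0,0]]'; python3 - <<'E'
from h import *
s=imaging.snapshot('side')[:,:,::-1]
for u in range(296,322,1):
    col=s[208:228,u].astype(int); print(u,' '.join('%3d'%c.mean() for c in col))
E
```

```text
clock: 16.75
position: [0.4341, 0.1049, 0.1462]
tcp_rot: [0.001, 0.726, 0.688, 0.001]
force: [0.1, -0.8, -2.0]
finger_gap: 0.0117
grasp_force: 45.0
clock: 17.05
position: [0.4366, 0.1048, 0.146]
tcp_rot: [0.0, 0.726, 0.688, 0.0]
force: [0.5, -0.8, -1.2]
finger_gap: 0.0117
grasp_force: 45.0
296  72  66  62  61  60  56  76 154 221 213 160  91  53  49  46  49  47  47  51  47
297  90  84  83  83  83  74  77 148 219 216 172  97  53  49  49  48  50  56  67  79
298  94  98  93  98  95  92  84 139 208 219 183 110  56  53  48  51  53  76 110 128
299  84  82  80  84  83  84  94 133 192 214 193 133  75  65  67  70  94 130 149 154
300  70  69  69  72  70  87 139 180 193 206 196 165 143 139 140 139 155 177 176 163
301  88  88  88  90  93 116 180 220 196 197 198 193 188 189 191 189 191 193 189 168
302 107 108 110 109 110 128 186 227 199 194 196 196 196 194 193 191 195 194 190 178
303 111 110 112 108 108 125 184 229 196 190 195 194 193 193 193 192 192 191 190 182
304 104 102  99  99  98 108 156 203 176 177 181 179 181 181 180 180 178 178 181 179
305  91  90  91  91  92  91 112 135 138 157 163 171 1
[... 674 characters left out ...]
  45  47  51  46  52  46  47
314  57  61  65  59  52  52  48  45  45  45  48  46  47  48  46  42  44  43  47  48
315  73 110 123  89  56  49  46  48  45  45  45  47  43  49  38  43  39  43  42  44
316  89 145 161 105  60  53  61  62  67  61  55  61  62  65  65  65  59  56  50  48
317  78 116 129  89  67  93 126 140 134 117  94 113 130 135 135 132 123 104  89  56
318  63  71  68  75 118 174 201 209 200 174 145 147 179 189 190 188 176 154 125  84
319 101 105  86 100 165 225 236 233 222 201 169 153 177 189 193 194 190 174 153 116
320 130 132 112 115 168 228 242 240 228 207 185 173 176 178 182 184 183 178 166 143
321 140 140 118 119 159 222 244 242 230 214 201 197 194 190 187 187 182 180 176 153
```

Force drops to near zero, so the eye is on the branch. Sliding in; the earliest possible contact is after about 30 mm.

```bash
python3 -m jog '[[1,0,3,0,0],[1,0,3,0,0],[1,0,3,0,0],[1,0,3,0,0]]'; python3 -m jog '[[1,0,3,0,0],[1,0,3,0,0],[1,0,2,0,0],[1,0,2,0,0],[1,0,1,0,0],[1,0,0,0,0]]'
```

```text
clock: 17.5
position: [0.4487, 0.1042, 0.1459]
tcp_rot: [0.0, 0.726, 0.688, 0.0]
force: [-0.2, 0.4, -1.3]
finger_gap: 0.0116
grasp_force: 45.0
clock: 18.1
position: [0.4594, 0.1036, 0.1459]
tcp_rot: [0.0, 0.726, 0.688, -0.0]
force: [-0.5, 0.4, -1.4]
finger_gap: 0.0118
grasp_force: 45.0
```

```bash
for i in 1; do :; done; python3 -m jog '[[1,0,1,0,0],[1,0,1,0,0],[1,0,1,0,0],[1,0,1,0,0],[1,0,1,0,0],[1,0,1,0,0]]'; python3 -m jog '[[1,0,1,0,0],[1,0,1,0,0],[1,0,1,0,0],[1,0,1,0,0]]'
```

```text
clock: 18.7
position: [0.4654, 0.1033, 0.1459]
tcp_rot: [0.0, 0.726, 0.688, -0.0]
force: [-0.2, 0.5, -1.4]
finger_gap: 0.012
grasp_force: 45.0
clock: 19.1
position: [0.4693, 0.1031, 0.1459]
tcp_rot: [0.0, 0.726, 0.688, -0.0]
force: [-0.6, -0.5, -1.7]
finger_gap: 0.0117
grasp_force: 45.0
```

```bash
python3 -m jog '[[1,0,1,0,0],[1,0,1,0,0],[1,0,1,0,0],[1,0,1,0,0]]'
```

```text
clock: 19.5
position: [0.4733, 0.1029, 0.1459]
tcp_rot: [0.0, 0.726, 0.688, -0.0]
force: [0.0, -0.6, -1.1]
finger_gap: 0.0117
grasp_force: 45.0
```

```bash
python3 -m jog '[[1,0,1,0,0],[1,0,1,0,0],[1,0,1,0,0]]'
```

```text
clock: 19.8
position: [0.4749, 0.1027, 0.1457]
tcp_rot: [-0.001, 0.726, 0.688, -0.001]
force: [-4.3, 1.3, 0.6]
finger_gap: 0.012
grasp_force: 45.0
```

```bash
python3 -m jog '[[1,0,1,0,0],[1,0,0,0,0]]'
```

```text
clock: 20.0
position: [0.4752, 0.1027, 0.1455]
tcp_rot: [-0.002, 0.726, 0.688, -0.002]
force: [-5.9, 1.4, 1.5]
finger_gap: 0.0116
grasp_force: 45.0
```

```bash
python3 -m jog '[[1,0,1,0,0],[1,0,0,0,0]]'
```

```text
clock: 20.2
position: [0.4755, 0.1026, 0.1453]
tcp_rot: [-0.002, 0.726, 0.688, -0.002]
force: [-7.2, 0.7, 1.8]
finger_gap: 0.0118
grasp_force: 45.0
```

About 1.4 N per mm, as expected of the stop. Continue to about 12 N.

```bash
python3 -m jog '[[1,0,1,0,0],[1,0,1,0,0],[1,0,0,0,0]]'
```

```text
clock: 20.5
position: [0.4761, 0.1026, 0.1451]
tcp_rot: [-0.003, 0.726, 0.688, -0.004]
force: [-9.7, 1.3, 3.2]
finger_gap: 0.012
grasp_force: 45.0
```

```bash
python3 -m jog '[[1,0,1,0,0],[1,0,0.5,0,0],[1,0,0,0,0],[1,0,0,0,0]]'
```

```text
clock: 20.9
position: [0.4767, 0.1025, 0.1451]
tcp_rot: [-0.004, 0.726, 0.688, -0.004]
force: [-11.8, 1.6, 4.3]
finger_gap: 0.012
grasp_force: 45.0
```

Held at 11.8 N. Relieve most of the load, open slowly, then lift straight off.

```bash
python3 -m jog '[[1,0,-1,0,0],[1,0,-1,0,0],[1,0,-1,0,0],[1,0,-1,0,0],[1,0,-1,0,0],[1,0,-1,0,0],[1,0,0,0,0]]'; python3 -m jog '[[1,0,0,0,0],[1,0,0,0,0]]' 8; python3 -m jog '[[0.84,0,0,0,0],[0.8,0,0,0,0],[0.75,0,0,0,0],[0.7,0,0,0,0],[0.65,0,0,0,0],[0.6,0,0,0,0],[0.6,0,0,0,0]]' 8
```

```text
clock: 21.6
position: [0.4748, 0.1026, 0.1454]
tcp_rot: [-0.001, 0.726, 0.688, -0.001]
force: [-4.2, 0.9, -3.2]
finger_gap: 0.0118
grasp_force: 45.0
clock: 21.8
position: [0.475, 0.1026, 0.1456]
tcp_rot: [-0.001, 0.726, 0.688, -0.001]
force: [-5.2, -0.2, -4.0]
finger_gap: 0.0124
grasp_force: 8.0
clock: 22.5
position: [0.476, 0.1028, 0.146]
tcp_rot: [0.0, 0.726, 0.688, 0.0]
force: [-0.2, 0.0, -0.5]
finger_gap: 0.0362
grasp_force: 0.0
```

```bash
python3 -m jog '[[0.6,0,0,-5,0],[0.6,0,0,-10,0],[0.6,0,0,-20,0],[0.6,0,0,-30,0],[0.6,0,0,-40,0],[0.6,0,0,-40,0],[0.6,0,0,0,0]]'; python3 -m jog '[[0.6,0,-40,-20,0],[0.6,40,-40,-20,0],[0.6,50,0,0,0],[0.6,50,0,0,0],[0.6,50,0,0,0],[0.6,50,0,0,0],[0.6,0,0,0,0],[0.6,0,0,0,0]]'; python3 - <<'E'
from h import *
for n,box in(('top',(235,195,300,250)),('side',(230,180,330,280))):
    im=imaging.snapshot(n)[:,:,::-1];cv2.imwrite(f'pics/{n}9.png',im)
    x0,y0,x1,y1=box;c=cv2.resize(im[y0:y1,x0:x1],None,fx=8,fy=8,interpolation=cv2.INTER_CUBIC)
    h=cv2.cvtColor(c,cv2.COLOR_BGR2HSV)
    for nm,lo,hi in(('blue',(100,130,60),(125,255,255)),('red',(0,120,90),(8,255,255)),('yellow',(14,90,120),(28,255,255)),('steel',(0,0,150),(180,60,255))):
        for q in cv2.findContours(cv2.inRange(h,lo,hi),cv2.RETR_EXTERNAL,cv2.CHAIN_APPROX_NONE)[0]:
            if cv2.contourArea(q)>250:
                r=cv2.minAreaRect(q);b=cv2.boundingRect(q);print(n,nm,'centre',(round(x0-.44+r[0][0]/8,1),round(y0-.44+r[0][1]/8,1)),'bbox',[round(v/8,1) for v in (b[0]+8*x0,b[1]+8*y0,b[2],b[3])])
print(proj('top',(.477,.105,.234-.061)),'exp tab top px top',proj('side',(.477,.105,.173)),'block mid side',proj('side',(.477,.105,.09)),'exp tip top',proj('top',(.4317,.1086,.13)))
E
```

```text
clock: 23.2
position: [0.4787, 0.1034, 0.2976]
tcp_rot: [0.004, 0.726, 0.688, 0.006]
force: [0.7, 0.3, -1.2]
finger_gap: 0.0365
grasp_force: 0.0
clock: 24.0
position: [0.4145, 0.3401, 0.3268]
tcp_rot: [0.0, 0.725, 0.689, -0.001]
force: [-0.3, -0.0, 0.5]
finger_gap: 0.0363
grasp_force: 0.0
top blue centre (268.4, 229.6) bbox [266.4, 227.6, 5.2, 4.8]
top blue centre (257.4, 228.9) bbox [255.5, 226.0, 5.9, 6.5]
top blue centre (264.0, 224.4) bbox [260.9, 222.5, 7.2, 4.8]
top red centre (263.8, 240.1) bbox [261.5, 237.6, 4.8, 5.2]
top steel centre (263.3, 232.4) bbox [261.8, 227.4, 4.5, 11.0]
top steel centre (264.0, 199.4) bbox [262.6, 198.1, 3.9, 3.8]
top steel centre (267.0, 210.6) bbox [235.0, 195.0, 65.0, 32.2]
side blue centre (291.2, 230.6) bbox [284.0, 220.8, 15.4, 20.6]
side blue centre (290.4, 205.3) bbox [288.4, 200.2, 6.4, 11.6]
side red centre (299.3, 259.0) bbox [289.5, 256.2, 20.6, 6.6]
side red centre (321.6, 209.1) bbox [319.4, 207.4, 5.5, 4.4]
side yellow centre (284.6, 214.6) bbox [283.5, 212.1, 2.8, 6.0]
side steel centre (250.5, 237.4) bbox [245.9, 234.1, 10.2, 7.5]
side steel centre (295.9, 230.2) bbox [294.6, 227.2, 3.5, 7.0]
side steel centre (265.9, 243.2) bbox [236.9, 215.5, 55.8, 51.9]
side steel centre (259.4, 214.1) bbox [258.4, 213.4, 2.8, 2.6]
side steel centre (321.7, 219.2) bbox [317.5, 211.8, 9.5, 16.0]
side steel centre (294.9, 216.2) bbox [286.5, 210.8, 20.6, 14.8]
side steel centre (262.1, 208.6) bbox [260.4, 207.8, 4.5, 2.8]
side steel centre (251.3, 207.4) bbox [247.5, 206.5, 8.5, 3.1]
side steel centre (267.5, 205.7) bbox [266.2, 204.9, 3.5, 2.8]
side steel centre (279.5, 199.7) bbox [230.0, 180.0, 100.0, 40.4]
[263.04090382 223.5112674 ] exp tab top px top [289.32043332 201.54669028] block mid side [289.77844236 229.75936805] exp tip top [262.32175559 238.41922489]
```

```bash
python3 - <<'E'
from h import *
def x_of(f,rows,lo,hi,y,z):   # plate end face columns -> world x at given y,z
    s=cv2.imread(f).astype(float).mean(2);p=s[rows[0]:rows[1],lo:hi].mean(0);print(p.round())
    return p
x_of('pics/s6.png',(219,226),302,318,0,0); x_of('pics/side9.png',(214,220),280,306,0,0)
print('pred col s6',proj('side',(.4159,.123,.125)),'now if x=.475',proj('side',(.475,.122,.125)),'x=.468',proj('side',(.468,.122,.125)))
E
```

```text
[ 79.  79.  76.  75.  78. 118. 171. 193. 194. 188. 173. 180. 192. 176.
 143. 147.]
[135. 131. 130. 140. 144. 128. 109. 166. 212. 215. 213. 193. 171. 185.
 193. 184. 170. 162. 161. 160. 160. 155. 153. 151. 143. 133.]
pred col s6 [309.52802208 224.39877087] now if x=.475 [288.08936317 220.93895857] x=.468 [290.61341704 221.32427315]
```

The carrier hangs upright (tab and block at side columns 290 and 291) with its plate about 2 mm from the stop. The branch tip is over the pointer at top (263,238), so I hand in.

```bash
python3 -c "
from bench import finish_job
print(finish_job())"
```

```text
the job is handed in; nothing more can be done
None
```

I handed the job in at about 24 s; no verdict came back. The branch stands over the pointer, and the blue carrier was pressed on the stop at 11.8 N and left hanging upright about 2 mm from it.

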